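# Slide the rinsing basket along the bent guide rod to its stop over the drip tray

## Robot

A 6-joint arm with a two-finger parallel gripper is mounted at the origin on the work surface. World frame = base frame: x ahead of the robot, y to its left, z up, the work surface at z = 0. Lengths are in mm, angles in degrees, forces in N, time in s.
With the tool pointing down it reaches from about 300 to 850 mm from the base axis. Payload 4.2 kg.
Tool frame: the origin (TCP) lies on the centre line of the jaws, within the pads' length; the fingertips stand 11 mm ahead of it and the grasp point (between the pads) lies 8 mm behind it; z points along the fingers, y is the direction in which the jaws open and shut (so a half turn about z gives the same grasp; the last joint's range is limited). The gripper opens to 91 mm and grips with 3 to 60 N. Pads are 32 mm wide; open, the fingers measure 118 mm over their backs; the gripper's body (76 mm by 178 mm) begins 60 mm behind the grasp point.
Start: joints at [-65.432, 18.312, 89.639, -0, 72.044, -1.146], TCP at [249.489, -518.071, 224.976] pointing down, gripper open.
Joint ranges: [-177.97, 177.97], [-48.28, 115.42], [12.27, 149.76], [-77.06, 257.06], [2.81, 150.46], [-146.56, 146.56]. Speed limits (degrees/s): [147.25, 147.25, 180, 180, 180, 180].

## Interface

Orientations are given as [roll, pitch, yaw] about the fixed x, y, z axes, in that order (R = Rz(yaw) Ry(pitch) Rx(roll)).
In Python, from workcell import env, grab_frame gives the robot as it stands. The module is installed in compiled form; this text tells all that it offers.
- The arm moves only by the tool arm_command, never from a script. Its argument "series" is one flat list of numbers, 6 for each row, row after row: the shift along the world's x, y, z each as a share of 400 mm, from -1 to 1, then the turn, a rotation vector about the world's x, y, z each as a share of 45 degrees, from -1 to 1. A call has 1 to 20 rows; each row shifts and turns the commanded pose from where the row before left it; what a row does not reach is not made up. A row lasts 1/12 s, in which the tool goes at most 41.7 mm and 7.16 degrees, less where a joint would pass 70% of its speed; a pose out of reach is approached as far as the arm can. A call with a number of a shift or a turn outside -1 to 1 is refused whole. A call with a gripper value outside its range is refused whole. "hand" is the opening, from 0 (shut) to 1 (fully open), set as the call begins (left out, the last holds). The fingers move at their own pace and stop on an object; "newtons" is the grip in N (left out, the last holds). Time passes only in rows, so rows that do not move let the fingers close. It gives the time, the measured TCP pose, the force and the opening at its end, in the units of the state.
- env.state(): the state, without advancing time (a new reading comes with each control period).
- grab_frame(name): name is "scene" or "top" or "wrist"; returns a dict with "frame" (480x640x3 uint8, red, green, blue), "intrinsics" (3x3 intrinsics, pixels), "R" (3x3) and "t" (3): a world point X has camera coordinates R X + t; the wrist camera has in their place "tool_from_camera" (4x4, takes a point from camera to tool coordinates, whose origin is the TCP and whose axes are the flange's). Camera axes: x right, y down, z forward; pixel columns grow to the right and rows downward; lengths in mm; the calibration is good to about 2 mm. A picture is of the moment at which its call begins: read the wrist's pose just before it. There is no depth.
- env.job_done(): hands the job in, once; it reports no verdict.
The state is a dict: "time_s": time; "qpos": joint angles; "qvel": joint speeds; "effort": joint torques, N m; "ee_pos": TCP position; "ee_rot": TCP orientation; "force": force on the tool from outside, world axes, zero at the start; "torque": the same for the moment, N m; "gripper_width": finger opening in mm.
Only numpy, scipy, OpenCV 4.12 (cv2) and the standard library are available. Lean on these libraries where they do the work, as an engineer would, in place of code of your own. Each camera call takes 0.05 s, during which the arm holds its last target.

## Task

The little rinsing basket hangs by its steel eye from the bent guide rod of the draining stand. Slide the eye along the rod, round both bends, until it has pressed lightly against the stop collar over the drip tray, never forcing it hard against the rod or the stop, and leave it hanging there, at rest and let go, touching or all but touching the stop. Leave the other things on the bench where they stand.

Things in the scene. Friction and masses are not known exactly. Their poses are not given: they have to be found in the camera images.
- rail: Draining stand with an 8 mm steel guide rod, fixed and unyielding. Origin: on the bench under the first post, which rises from a foot 90 x 90 x 12 mm. x: direction of the rod's first straight, y: left of it, z up. The rod's axis is level, 165 mm above the bench, from 20 mm ahead of the origin to beyond the stop. More than 15 N between eye and rod or stop counts as forcing; stay well below.
- rod_start (a point): Point on the rod's axis, 20 mm ahead of the first post, where the rod becomes level (axes as rail). First straight: from here on for 60 to 110 mm. Then (seen from above, going along) a bend to the RIGHT of 42 to 68 degrees, axis radius 30 mm; a middle straight of 50 to 90 mm; a bend to the LEFT of 42 to 68 degrees, radius 30 mm, into the last straight.
- rod_last (a point): Point on the rod's axis on the last straight, 40 mm before the stop's face; x along the rod towards the stop. The last straight is 65 to 115 mm long from bend to stop. The rod was bent by hand: its lengths and angles differ at each start within the limits given and must be felt or seen. Joints between its pieces may show kinks of up to 13 degrees at a bend's beginning.
- stop: Stop collar fixed on the rod above the drip tray: dark steel disc, 26 mm diameter, 10 mm thick. Origin: centre of its near face, on the rod's axis; x along the last straight, away from the incoming eye; z up. Past it the rod runs on for 68 mm and turns down into the tray (180 mm along the rod, 130 mm across, 22 mm high).
- seat (a point): The point where the centre of the eye lies when the eye hangs on the rod and touches the stop: 5 mm before the stop's face and 3 mm below the rod's axis. Axes as stop.
- carrier: Loose basket carrier, 0.11 to 0.22 kg, hanging on the rod's first straight; it cannot come off. Origin: centre of its eye, x along the rod, z up. Below the eye a 5 mm stem leads to a white basket 48 mm in diameter, its top 48 mm and its bottom 86 mm below the eye's centre.
- eye (a point): Centre of the eye (axes as carrier): steel ring, 14 mm bore, 26 mm outer diameter, 10 mm long along the rod (x), so 3 mm play all round the rod; it hangs 3 mm below the rod's axis. Two flat cheeks on its y sides, 10 mm along x, 26 mm high, 40 mm over their outer faces, are for gripping from above, a finger on either side of the rod.
- green_bottle: Green bottle, 72 mm diameter, 200 mm high; origin at its underside. Not to be disturbed.
- sample_jar: Small amber jar, 42 mm diameter, 50 mm high, standing near the rod; origin at its underside. Not to be disturbed.
- glove_box: Cardboard box 120 x 230 x 70 mm; origin at its underside. Not to be disturbed.
- slide_box: Flat grey box 50 x 80 x 28 mm near the rod; origin at its underside. Not to be disturbed.
- pen_mug: White mug with pens, 80 mm diameter, 150 mm high with the pens; origin at its underside. Not to be disturbed.
- tape_roll: Roll of tape lying flat, 84 mm diameter, 22 mm high; origin at its underside. Not to be disturbed.

How it is judged (in metres and radians):
On the way:
1. the eye is pressed lightly against the stop (at least 0.5 N for 0.1 s) (contact force between carrier and stop above 0.5 N), for 0.1 s.
At the end, for the whole second after the job is handed in: the carrier hangs at rest on the rod, upright within 0.2 rad, its eye's centre within 6 mm of the seat point at the stop, let go (distance between eye and seat below 0.006 m and angle between carrier's own z axis and vertical below 0.2 rad and linear speed of carrier below 0.02 m/s); the robot touches nothing.
It fails at once if once it has been slid 10 mm from its start, the eye is forced against the rod or the stop with more than 15 N (contact force between carrier and rail above 15 N and distance of eye from where it was at the start of the episode above 0.01 m).
It fails at once if another thing on the bench is moved by more than 15 mm (distance of any of green_bottle, sample_jar, glove_box, slide_box, pen_mug, tape_roll from where it was at the start of the episode above 0.015 m).
It also fails if it takes over 72 s, if anything falls off the work surface, if the arm or the gripper's body presses on something with over 40 N, if the wrist force passes 120 N, or if a joint passes its speed limit or range.

## Working session

There is one attempt and no reset: what is moved stays moved. The work goes in short steps, Python scripts to look and compute and a tool call to move; the robot and the scene stay as the last step left them, time stands still between calls to the robot, and variables do not carry over. Pictures are saved under pics/ and viewed, and the job is handed in when it is done.

Besides the shell and the picture viewer there is one more tool, called as name(argument=value, ...) on one line, values as JSON. arm_command: Moves the arm, as the interface text tells. Shift numbers are shares of 400 mm and turn numbers shares of 45 degrees, none past 1 either way. Its arguments: {"type":"object","properties":{"series":{"type":"array"},"hand":{"type":"number"},"newtons":{"type":"number"}},"required":["series"]}

```bash
mkdir -p pics; python3 - <<'E'
from workcell import env, grab_frame
import cv2,numpy as np
s=env.state();print(s)
for n in ["scene","top","wrist"]:
    g=grab_frame(n);cv2.imwrite(f"pics/{n}0.png",g["frame"][:,:,::-1])
    print(n,{k:np.round(v,4).tolist() for k,v in g.items() if k!="frame"})
E
```

```text
{'time_s': 0.0, 'qpos': array([-6.54294630e+01,  1.83517913e+01,  8.97067447e+01, -3.96525173e-04,
        7.20416478e+01, -1.14783457e+00]), 'qvel': array([ 0.01984817, -0.01824516, -0.03279832, -0.08052725,  0.09313068,
        0.02549416]), 'effort': array([-2.90194039e-03, -4.12464094e+01, -2.31975406e+01,  7.25193252e-02,
        4.56491055e-02, -1.44087958e-04]), 'ee_pos': array([ 249.3030964 , -517.61430197,  224.11644564]), 'ee_rot': array([-1.79899829e+02, -1.62997861e-03,  2.57184928e+01]), 'force': array([0.67414185, 0.71758122, 0.46214438]), 'torque': array([0.03292056, 0.01787219, 0.01185741]), 'gripper_width': 91.07033258474442}
scene {'intrinsics': [[569.7618, 0.0, 314.0715], [0.0, 569.7618, 233.7595], [0.0, 0.0, 1.0]], 'R': [[0.6144, 0.7888, -0.0141], [0.4925, -0.3975, -0.7743], [-0.6164, 0.4688, -0.6327]], 't': [-361.7285, -195.4495, 1657.7792]}
top {'intrinsics': [[518.4672, 0.0, 316.6153], [0.0, 518.4672, 254.6038], [0.0, 0.0, 1.0]], 'R': [[0.009, -0.9999, 0.0107], [-0.9903, -0.0104, -0.1389], [0.139, -0.0093, -0.9902]], 't': [21.0141, 572.5609, 1211.0594]}
wrist {'intrinsics': [[402.1327, 0.0, 320.1284], [0.0, 402.1327, 244.6703], [0.0, 0.0, 1.0]], 'tool_from_camera': [[0.0001, -0.9723, -0.2337, 66.7433], [1.0, 0.0002, -0.0002, -0.579], [0.0003, -0.2337, 0.9723, -158.9913], [0.0, 0.0, 0.0, 1.0]]}
```

View pics/scene0.png

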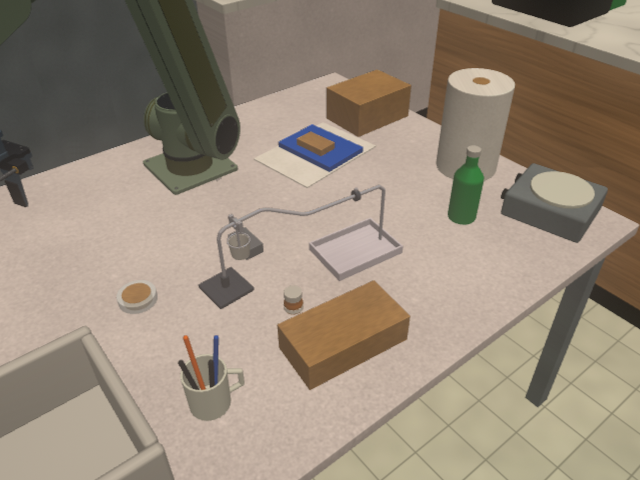

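View pics/top0.png

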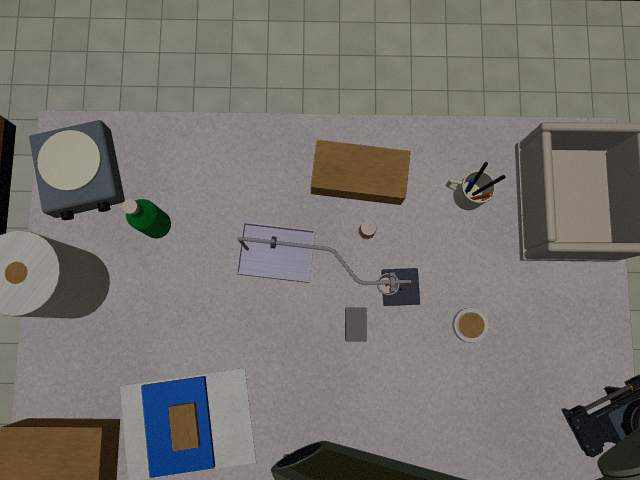

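View pics/wrist0.png

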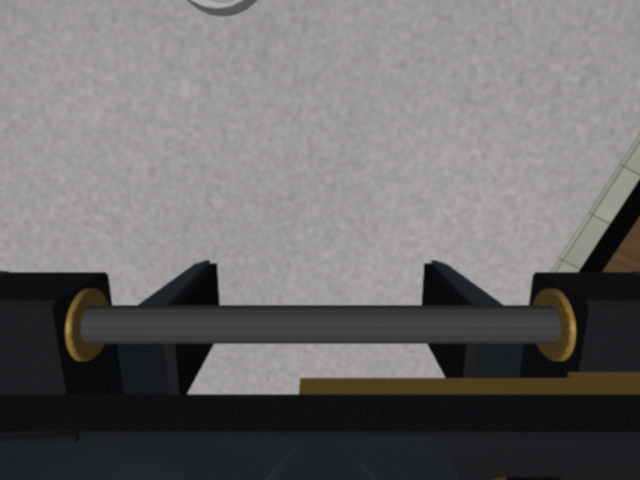

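The top view shows the rod from about (410,282), with the eye at (387,283), bends near (362,281) and (335,251), and the stop at (273,242). I'll zoom in to measure these.

```bash
cat > h.py <<'E'
import cv2,numpy as np
def ray(g,u,v,z):
    K=g["intrinsics"];R=g["R"];t=g["t"]
    c=-R.T@t; d=R.T@np.linalg.solve(K,[u,v,1.0]); return c+d*(z-c[2])/d[2]
def proj(g,X):
    p=g["intrinsics"]@(g["R"]@np.asarray(X,float)+g["t"]); return p[:2]/p[2]
E
python3 - <<'E'
from workcell import env, grab_frame
import cv2,numpy as np
from h import *
g=grab_frame("top");f=g["frame"]
c=f[215:315,225:425,::-1];cv2.imwrite("pics/topz.png",cv2.resize(c,None,fx=4,fy=4,interpolation=cv2.INTER_CUBIC))
for p in [(410,282),(387,283),(362,281),(335,251),(278,242),(240,239)]: print(p,np.round(ray(g,*p,165),1))
g=grab_frame("scene");f=g["frame"]
c=f[175:305,205:405,::-1];cv2.imwrite("pics/scz.png",cv2.resize(c,None,fx=4,fy=4,interpolation=cv2.INTER_CUBIC))
E
```

```text
(410, 282) [ 497.2 -174.2  165. ]
(387, 283) [ 494.6 -124.5  165. ]
(362, 281) [498.3 -70.6 165. ]
(335, 251) [563.1 -12.1 165. ]
(278, 242) [581.6 112.  165. ]
(240, 239) [587.3 194.7 165. ]
```

View pics/topz.png

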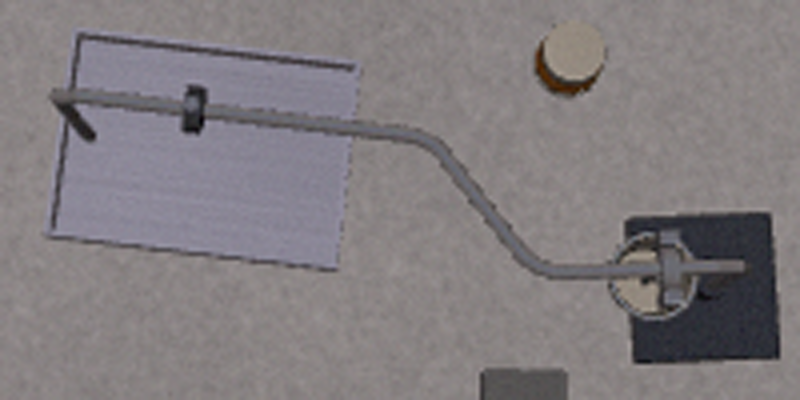

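View pics/scz.png

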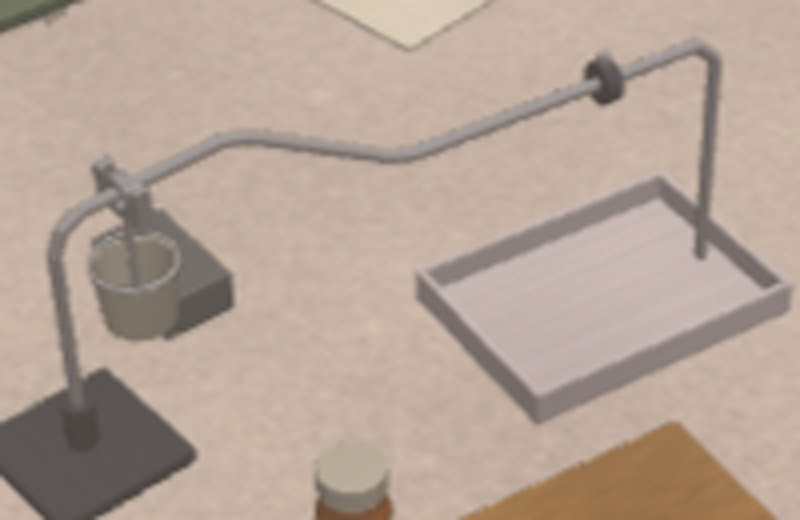

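arm_command(series=[0.032, 0.082, 0.0133, 0, 0, -0.03, 0.032, 0.082, 0.0133, 0, 0, -0.03, 0.032, 0.082, 0.0133, 0, 0, -0.03, 0.032, 0.082, 0.0133, 0, 0, -0.03, 0.032, 0.082, 0.0133, 0, 0, -0.03, 0.032, 0.082, 0.0133, 0, 0, -0.03, 0.032, 0.082, 0.0133, 0, 0, -0.03, 0.032, 0.082, 0.0133, 0, 0, -0.03, 0.032, 0.082, 0.0133, 0, 0, -0.03, 0.032, 0.082, 0.0133, 0, 0, -0.03, 0.032, 0.082, 0.0133, 0, 0, -0.03, 0.032, 0.082, 0.0133, 0, 0, -0.03, 0.032, 0.082, 0.0133, 0, 0, -0.03, 0.032, 0.082, 0.0133, 0, 0, -0.03, 0.032, 0.082, 0.0133, 0, 0, -0.03, 0, 0, 0, 0, 0, 0, 0, 0, 0, 0, 0, 0, 0, 0, 0, 0, 0, 0])

```text
time_s: 1.75
ee_pos: [441.1, -26.4, 304.5]
ee_rot: [180.0, 0.1, 5.5]
force: [-1.0, 0.3, 0.3]
gripper_width: 91.1
```

```bash
cat >> h.py <<'E'
from scipy.spatial.transform import Rotation as Rot
def wristcam(s,g):
    T=np.eye(4);T[:3,:3]=Rot.from_euler("xyz",s["ee_rot"],degrees=True).as_matrix();T[:3,3]=s["ee_pos"]
    C=T@g["tool_from_camera"]; R=C[:3,:3].T
    return dict(intrinsics=g["intrinsics"],R=R,t=-R@C[:3,3],frame=g["frame"])
E
python3 - <<'E'
from workcell import env, grab_frame
from h import *
import pickle
s=env.state();print(s["time_s"],s["ee_pos"],s["ee_rot"],s["force"])
g=wristcam(s,grab_frame("wrist"));cv2.imwrite("pics/w1.png",g["frame"][:,:,::-1])
pickle.dump((g,s),open("w1.pkl","wb"))
g=grab_frame("top");pickle.dump(g,open("top1.pkl","wb"))
E
```

```text
1.75 [441.0759452  -26.39391255 304.46476916] [1.79961558e+02 5.73943805e-02 5.50770921e+00] [-0.99516051  0.30613847  0.26126423]
```

View pics/w1.png

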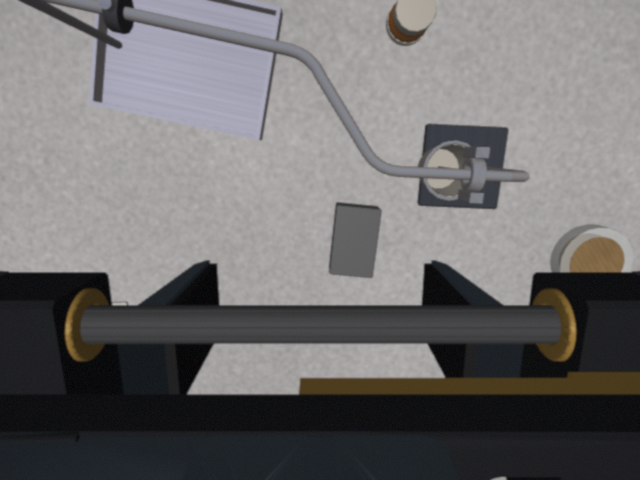

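The wrist view shows the whole rod, from (525,176) via the eye at (478,175) and the bends near (390,170) and (305,50), to the stop at (120,13). I'll extract the centreline next.

```bash
python3 - <<'E'
from h import *
import pickle
g,s=pickle.load(open("w1.pkl","rb"));f=g["frame"]
for (u,v,du,dv) in [(415,172,0,1),(340,112,1,0),(200,31,0,1)]:
    for k in range(-14,15,1): print(f[v+dv*k,u+du*k].tolist(),end=" ")
    print()
c=cv2.resize(f[0:200,0:540,::-1],(800,296),interpolation=cv2.INTER_CUBIC)
a=cv2.resize(f[0:80,80:330,::-1],None,fx=3.2,fy=3.2,interpolation=cv2.INTER_CUBIC)
b=cv2.resize(f[100:230,350:540,::-1],None,fx=4,fy=4,interpolation=cv2.INTER_CUBIC)
cv2.imwrite("pics/w1a.png",a);cv2.imwrite("pics/w1b.png",b)
E
```

```text
[176, 173, 171] [175, 172, 171] [174, 171, 170] [173, 169, 169] [170, 168, 167] [168, 165, 165] [167, 165, 164] [160, 157, 157] [139, 135, 137] [123, 120, 122] [128, 127, 130] [132, 134, 138] [131, 134, 142] [131, 133, 144] [130, 132, 141] [126, 128, 133] [122, 121, 124] [113, 110, 112] [102, 99, 101] [114, 112, 112] [154, 151, 151] [171, 168, 167] [174, 170, 170] [171, 169, 168] [171, 168, 168] [171, 167, 167] [169, 165, 166] [170, 166, 166] [170, 167, 166] 
[162, 159, 159] [161, 159, 158] [163, 160, 160] [163, 160, 160] [165, 163, 163] [167, 163, 164] [166, 164, 164] [165, 162, 162] [157, 154, 154] [138, 135, 135] [116, 114, 114] [108, 106, 107] [114, 111, 113] [121, 120, 123] [124, 124, 129] [125, 126, 135] [128, 131, 142] [129, 132, 142] [130, 132, 140] [131, 132, 136] [128, 128, 129] [121, 119, 121] [117, 115, 116] [133, 130, 131] [157, 155, 154] [165, 162, 162] [165, 162, 162] [167, 164, 164] [169, 166, 166] 
[163, 163, 179] [164, 163, 180] [166, 166, 183] [163, 163, 180] [161, 162, 178] [155, 154, 168] [136, 134, 143] [129, 128, 131] [128, 130, 134] [129, 132, 139] [129, 132, 141] [126, 129, 140] [124, 126, 136] [123, 122, 128] [117, 114, 118] [111, 108, 110] [99, 97, 99] [88, 86, 88] [83, 82, 86] [117, 118, 127] [153, 153, 167] [166, 166, 182] [166, 166, 183] [165, 165, 182] [161, 161, 177] [161, 161, 177] [160, 160, 176] [161, 161, 177] [162, 163, 179]
```

View pics/w1a.png

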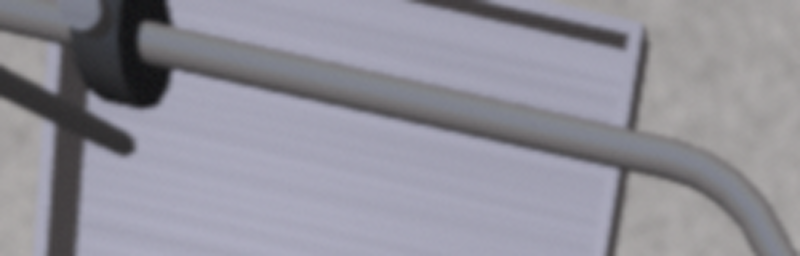

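View pics/w1b.png

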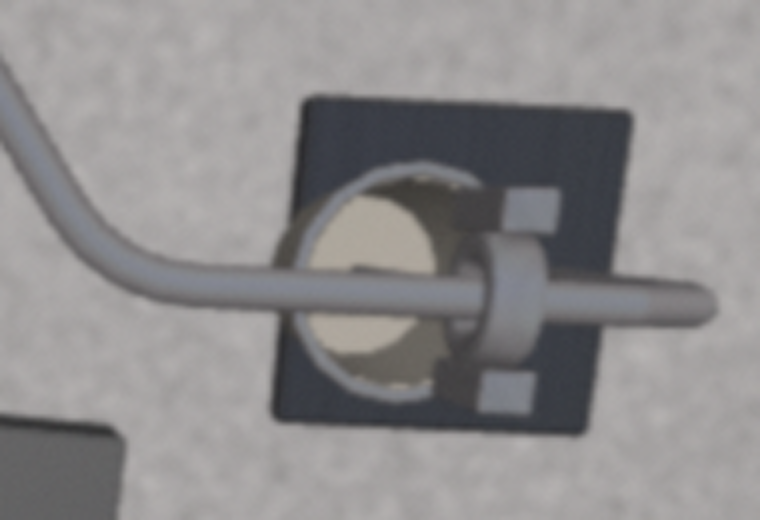

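```bash
cat > rod.py <<'E'
from h import *
import pickle
from scipy.ndimage import map_coordinates,gaussian_filter1d
g,s=pickle.load(open("w1.pkl","rb"));f=cv2.cvtColor(g["frame"],cv2.COLOR_RGB2GRAY).astype(float)
poly=[(520,175),(500,174.5),(410,172),(392,169),(375,159),(365,145),(325,75),(313,60),(300,50),(280,44),(137,14)]
poly=np.array(poly,float)
for it in range(2):
    seg=np.r_[0,np.cumsum(np.linalg.norm(np.diff(poly,axis=0),axis=1))]
    L=np.arange(0,seg[-1],4)
    P=np.c_[np.interp(L,seg,poly[:,0]),np.interp(L,seg,poly[:,1])]
    D=np.gradient(P,axis=0);D=gaussian_filter1d(D,1.5,axis=0);D/=np.linalg.norm(D,axis=1)[:,None]
    N=np.c_[-D[:,1],D[:,0]];o=np.arange(-13,13.01,.25);out=[]
    for p,n in zip(P,N):
        q=p+o[:,None]*n; pr=gaussian_filter1d(map_coordinates(f,[q[:,1],q[:,0]],order=1,mode="nearest"),3)
        d=np.gradient(pr); a=np.argmin(np.where((o<-3)&(o>-10),d,9)); b=np.argmax(np.where((o>3)&(o<10),d,-9))
        w=o[b]-o[a]
        if 9<w<13.5 and d[a]<-1 and d[b]>1: out.append(np.r_[p+n*(o[a]+o[b])/2,w])
    out=np.array(out); poly=out[:,:2]
X=np.array([ray(g,u,v,165) for u,v in out[:,:2]])
if __name__=="__main__":
    ang=np.degrees(np.arctan2(*np.gradient(X[:,:2],axis=0)[:,[1,0]].T))
    for o_,x,a in zip(out,X,ang): print(np.round(o_,1),np.round(x[:2],1),round(a,1))
    print("eye",ray(g,479.6,175.3,175))
    print("stop near face", ray(g,134,13.5,165), ray(g,130,13.5,165))
E
python3 rod.py
```

```text
[520.  175.7  12. ] [ 501.4 -166.7] 90.6
[516.  175.4  12.5] [ 501.3 -163.8] 90.6
[512.  175.1  12.8] [ 501.3 -160.8] 93.2
[508.  175.1  13. ] [ 501.  -157.9] 94.4
[456.  173.9  12.5] [ 498.2 -119.8] 93.7
[452.1 173.3  11.8] [ 498.3 -116.9] 88.7
[448.1 172.9  12.2] [ 498.3 -113.9] 90.4
[444.1 172.6  12.2] [ 498.3 -111. ] 90.4
[440.1 172.2  13. ] [ 498.3 -108.1] 94.7
[436.1 172.5  12. ] [ 497.8 -105.2] 97.4
[432.1 172.5  12. ] [ 497.5 -102.3] 94.9
[428.1 172.4  11.5] [497.3 -99.3] 92.2
[416.2 171.5  12. ] [497.1 -90.5] 92.6
[412.2 171.6  11.8] [496.8 -87.6] 93.8
[408.2 171.3  11.5] [496.7 -84.7] 93.5
[404.2 171.3  11.5] [496.4 -81.8] 93.2
[400.2 171.   11.2] [496.4 -78.9] 90.7
[396.2 170.6  11.8] [496.4 -75.9] 88.8
[392.3 170.   11.5] [496.5 -73. ] 83.0
[388.5 168.8  11.8] [497.1 -70.1] 79.2
[384.6 167.7  11.8] [497.6 -67.2] 74.4
[381.  165.9  11.8] [498.7 -64.4] 64.5
[377.8 163.5  11.8] [500.1 -61.9] 60.2
[374.6 161.1  12. ] [501.6 -59.3] 57.6
[371.6 158.4  11.8] [503.3 -56.9] 50.9
[369.1 155.4  11.8] [505.2 -54.8] 46.0
[366.6 152.2  12. ] [507.3 -52.8] 42.1
[364.5 148.8  11.8] [509.
[... 1057 characters left out ...]
4.1] 57.9
[303.5  55.5  13. ] [567.2  -1.8] 64.3
[300.1  53.5  13. ] [568.3   0.7] 69.4
[296.5  51.8  13.2] [569.1   3.2] 74.7
[292.7  50.4  13.2] [569.7   5.8] 79.4
[285.1  48.2  13.2] [570.6  11.2] 83.0
[269.4  44.8  13.2] [571.7  21.9] 84.0
[265.5  43.9  13.2] [572.   24.6] 83.7
[222.6  34.2  13.2] [575.3  54. ] 83.8
[187.5  26.4  13.2] [577.8  77.8] 84.0
[179.7  24.7  13.2] [578.3  83. ] 84.5
[171.8  23.1  13.2] [578.8  88.3] 83.7
[160.1  20.3  13.2] [579.8  96.1] 83.8
[152.3  18.7  13. ] [580.2 101.4] 84.4
[140.6  16.1  13.2] [581.1 109.2] 84.0
eye [ 499.13643797 -133.25705145  175.        ]
stop near face [582.2412506  113.57838573 165.        ] [581.98349664 116.24681369 165.        ]
```

arm_command(series=[0.0112, -0.0206, 0, 0, 0, 0.15, 0.0112, -0.0206, 0, 0, 0, 0.15, 0.0112, -0.0206, 0, 0, 0, 0.15, 0.0112, -0.0206, 0, 0, 0, 0.15, 0.0112, -0.0206, 0, 0, 0, 0.15, 0.0112, -0.0206, 0, 0, 0, 0.15, 0.0112, -0.0206, 0, 0, 0, 0.15, 0.0112, -0.0206, 0, 0, 0, 0.15, 0.0112, -0.0206, 0, 0, 0, 0.15, 0.0112, -0.0206, 0, 0, 0, 0.15, 0.0112, -0.0206, 0, 0, 0, 0.15, 0.0112, -0.0206, 0, 0, 0, 0.15, 0.0112, -0.0206, 0, 0, 0, 0.15, 0, 0, 0, 0, 0, 0, 0, 0, 0, 0, 0, 0, 0, 0, 0, 0, 0, 0])

```text
time_s: 3.18
ee_pos: [499.1, -133.6, 304.7]
ee_rot: [-180.0, -0.0, 93.0]
force: [-0.2, 0.2, -0.6]
gripper_width: 90.9
```

```bash
python3 - <<'E'
from workcell import env, grab_frame
from h import *
import pickle
s=env.state();print(s["time_s"],s["ee_pos"],s["ee_rot"],s["force"],s["qpos"])
g=wristcam(s,grab_frame("wrist"));cv2.imwrite("pics/w2.png",cv2.resize(g["frame"][100:300,200:440,::-1],None,fx=3,fy=3))
pickle.dump((g,s),open("w2.pkl","wb"))
print(proj(g,[499.1,-133.3,175]),proj(g,[*s["ee_pos"][:2],175]))
E
```

```text
3.1833 [ 499.06805493 -133.61034753  304.66350776] [-1.79976399e+02 -2.47633601e-02  9.29886594e+01] [-0.15089978  0.20292896 -0.61868013] [-1.62729865e+01  1.06446177e+01  8.87022392e+01  1.57999545e-02
  8.06835924e+01 -1.92642130e+01]
[318.86313966 240.5495772 ] [318.79812199 240.95747461]
```

View pics/w2.png

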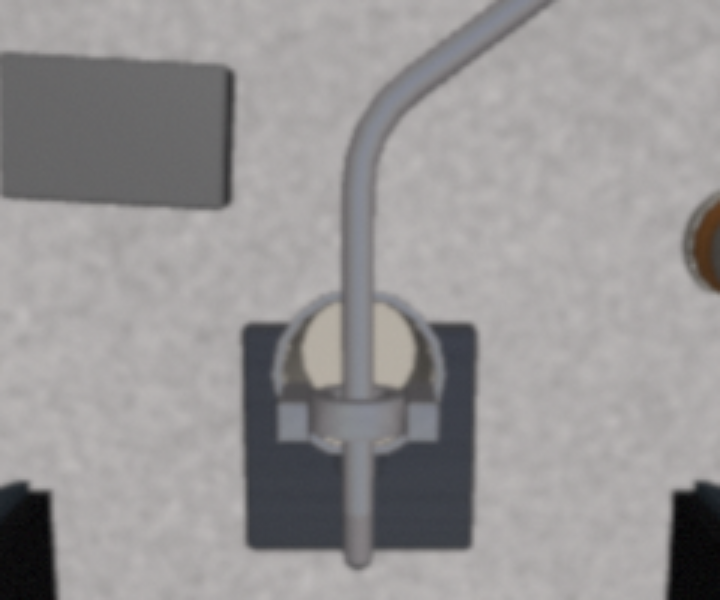

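arm_command(series=[0, 0, -0.0367, 0, 0, 0, 0, 0, -0.0367, 0, 0, 0, 0, 0, -0.0367, 0, 0, 0, 0, 0, -0.0367, 0, 0, 0, 0, 0, -0.0367, 0, 0, 0, 0, 0, -0.0367, 0, 0, 0, 0, 0, -0.0367, 0, 0, 0, 0, 0, -0.0367, 0, 0, 0, 0, 0, -0.0367, 0, 0, 0, 0, 0, -0.0367, 0, 0, 0, 0, 0, 0, 0, 0, 0, 0, 0, 0, 0, 0, 0, 0, 0, 0, 0, 0, 0], hand=0.75)

```text
time_s: 4.32
ee_pos: [500.2, -133.2, 158.9]
ee_rot: [179.9, 0.0, 93.2]
force: [0.6, -1.0, -0.3]
gripper_width: 68.2
```

arm_command(series=[0, 0, 0, 0, 0, 0, 0, 0, 0, 0, 0, 0, 0, 0, 0, 0, 0, 0, 0, 0, 0, 0, 0, 0, 0, 0, 0, 0, 0, 0, 0, 0, 0, 0, 0, 0, 0, 0, 0, 0, 0, 0, 0, 0, 0, 0, 0, 0], hand=0.3, newtons=10)

```text
time_s: 4.98
ee_pos: [499.4, -133.3, 158.2]
ee_rot: [-180.0, 0.0, 93.2]
force: [-1.8, -0.6, 3.9]
gripper_width: 39.9
```

```bash
cat > st.py <<'E'
from workcell import env
import numpy as np
s=env.state();print(round(s["time_s"],2),*[np.round(s[k],2) for k in ("ee_pos","ee_rot","force","torque","gripper_width")])
E
python3 st.py
```

```text
4.98 [ 499.38 -133.26  158.18] [-179.97    0.     93.21] [-1.83 -0.64  3.9 ] [-0.04  0.32 -0.01] 39.86
```

arm_command(series=[0, 0, 0.00375, 0, 0, 0, 0, 0, 0.00375, 0, 0, 0, 0, 0, 0, 0, 0, 0])

```text
time_s: 5.23
ee_pos: [500.1, -133.2, 161.0]
ee_rot: [180.0, 0.0, 93.2]
force: [0.8, -1.0, -1.5]
gripper_width: 40.0
```

arm_command(series=[0, 0, 0, 0, 0, 0, 0, 0, 0, 0, 0, 0, 0, 0, 0, 0, 0, 0])

```text
time_s: 5.48
ee_pos: [499.7, -133.1, 160.8]
ee_rot: [-180.0, -0.0, 93.2]
force: [0.9, 0.3, -1.2]
gripper_width: 40.1
```

```bash
cat > plan.py <<'E'
from rod import X
from h import *
from scipy.interpolate import UnivariateSpline
P=X[:,:2]
def fit(m):
    vx,vy,x,y=cv2.fitLine(P[m].astype(np.float32),cv2.DIST_HUBER,0,.01,.01).ravel()
    if vy<0: vx,vy=-vx,-vy
    d=np.array([vx,vy]);c=np.array([x,y]);r=(P[m]-c)@np.array([-vy,vx]);return c,d,np.degrees(np.arctan2(vy,vx)),np.abs(r).max()
A=fit(P[:,1]<-82);B=fit((P[:,1]>-47)&(P[:,1]<-13));C=fit(P[:,1]>20)
for n,q in zip("ABC",(A,B,C)): print(n,np.round(q[0],1),np.round(q[2:],2))
def inter(p,q):
    t=np.linalg.solve(np.c_[p[1],-q[1]],q[0]-p[0]);return p[0]+t[0]*p[1]
I1,I2=inter(A,B),inter(B,C);print("corners",I1,I2)
s=np.r_[0,np.cumsum(np.linalg.norm(np.diff(P,axis=0),axis=1))]
fx=UnivariateSpline(s,P[:,0],s=len(s)*.06);fy=UnivariateSpline(s,P[:,1],s=len(s)*.06)
def at(t,h=4):
    a=np.array([fx(t+h)-fx(t-h),fy(t+h)-fy(t-h)]);return float(fx(t)),float(fy(t)),float(np.degrees(np.arctan2(a[1],a[0])))
for t in np.arange(30,s[-1]-3,4): print(round(t),np.round(at(t),1))
E
python3 plan.py
```

```text
A [ 498.3 -113.7] [93.43  0.52]
B [532.5 -32.7] [38.52  0.12]
C [577.2  72.9] [8.388e+01 7.000e-02]
corners [495.25922 -62.34703] [569.023     -3.625986]
30 [ 499.3 -137.4   92.5]
34 [ 499.1 -133.4   92.2]
38 [ 499.  -129.3   92.1]
42 [ 498.8 -125.2   92. ]
46 [ 498.7 -121.2   92.1]
50 [ 498.5 -117.1   92.4]
54 [ 498.3 -113.    92.7]
58 [ 498.1 -108.9   93.1]
62 [ 497.9 -104.8   93.7]
66 [ 497.6 -100.7   94.3]
70 [497.3 -96.7  94.7]
74 [496.9 -92.6  95.1]
78 [496.6 -88.6  95.3]
82 [496.2 -84.7  94.5]
86 [496.  -80.7  91.6]
90 [496.  -76.9  86.1]
94 [496.5 -73.   79.2]
98 [497.4 -69.3  72.3]
102 [498.8 -65.6  66.1]
106 [500.6 -62.1  60.6]
110 [502.7 -58.7  55.5]
114 [505.2 -55.5  50.7]
118 [507.8 -52.5  46.4]
122 [510.7 -49.7  42.7]
126 [513.7 -47.1  39.8]
130 [516.8 -44.6  37.9]
134 [520.  -42.1  36.9]
138 [523.2 -39.8  36.8]
142 [526.4 -37.4  37.4]
146 [529.6 -34.9  37.9]
150 [532.7 -32.5  38.2]
154 [535.8 -30.   38.2]
158 [538.9 -27.6  37.9]
162 [542.1 -25.1  37.2]
166 [545.3 -22.7  36.5]
170 [548.6 -20.3  36.5]
174 [551.8 -17.9  37.5]
178 [555.  -15.4  39.7]
182 [558.  -12.8  42.9]
186 [560.9  -9.9  47.3]
190 [563.5  -6.9  52.6]
194 [565.7  -3.6  58.4]
198 [ 5.676e+02 -2.000e-01  6.470e+01]
202 [569.    3.4  71.2]
206 [570.1   7.1  76.6]
210 [570.8  11.   80.7]
214 [571.3  14.9  83.4]
218 [571.7  18.8  84.7]
222 [572.1  22.8  85. ]
226 [572.4  26.8  84.8]
230 [572.8  30.8  84.6]
234 [573.2  34.8  84.5]
238 [573.6  38.8  84.3]
242 [574.   42.8  84.2]
246 [574.4  46.8  84.1]
250 [574.8  50.8  84. ]
254 [575.2  54.8  83.9]
258 [575.7  58.8  83.8]
262 [576.1  62.8  83.8]
266 [576.5  66.8  83.7]
270 [577.   70.9  83.7]
274 [577.4  74.8  83.7]
278 [577.9  78.8  83.7]
282 [578.3  82.8  83.8]
286 [578.7  86.8  83.8]
290 [579.2  90.8  83.9]
294 [579.6  94.7  84. ]
298 [580.   98.7  84.1]
302 [580.4 102.6  84.2]
```

arm_command(series=[-0.0006, 0.0099, 0, 0, 0, 0, -0.0006, 0.0099, 0, 0, 0, 0, -0.0006, 0.0099, 0, 0, 0, 0, -0.0006, 0.0099, 0, 0, 0, 0, -0.0006, 0.0099, 0, 0, 0, 0, -0.0006, 0.0099, 0, 0, 0, 0, -0.0006, 0.0099, 0, 0, 0, 0, 0, 0, 0, 0, 0, 0])

```text
time_s: 6.15
ee_pos: [497.9, -104.7, 161.0]
ee_rot: [-180.0, -0.0, 93.3]
force: [-0.2, 0.5, -1.9]
gripper_width: 40.2
```

```bash
python3 st.py; python3 - <<'E'
from workcell import env, grab_frame
import cv2
cv2.imwrite("pics/w3.png",grab_frame("wrist")["frame"][:,:,::-1])
E
python3 st.py
```

```text
6.15 [ 497.92 -104.67  161.  ] [-1.800e+02 -2.000e-02  9.326e+01] [-0.22  0.5  -1.86] [-0.03 -0.13 -0.01] 40.22
6.2 [ 498.01 -105.04  160.99] [180.     0.    93.25] [-0.42 -0.75 -1.54] [-0.04 -0.09  0.02] 39.85
```

View pics/w3.png

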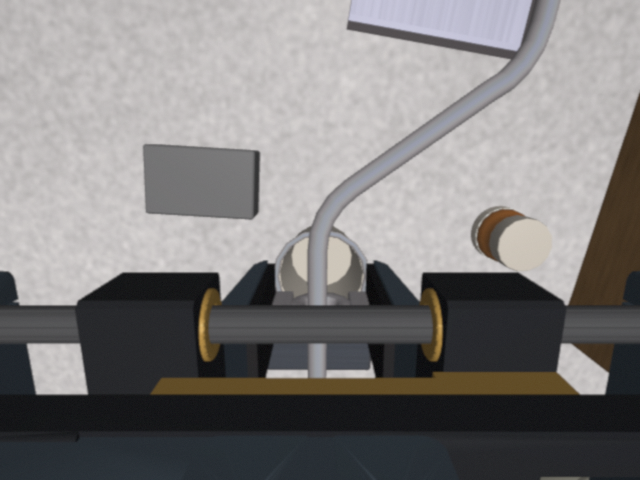

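arm_command(series=[-0.0006, 0.0098, 0, 0, 0, 0, -0.0006, 0.0098, 0, 0, 0, 0, -0.0006, 0.0098, 0, 0, 0, 0, -0.0006, 0.0098, 0, 0, 0, 0, -0.0006, 0.0098, 0, 0, 0, 0, -0.0006, 0.0098, 0, 0, 0, 0, -0.0006, 0.0098, 0, 0, 0, 0, 0, 0, 0, 0, 0, 0])

```text
time_s: 6.87
ee_pos: [496.2, -77.3, 161.0]
ee_rot: [-180.0, -0.0, 93.2]
force: [0.1, 0.5, -1.8]
gripper_width: 40.1
```

```bash
python3 st.py; python3 - <<'E'
import numpy as np
def arc(h0,h1,n):
    d=(h1-h0)/n;c=2*30*np.sin(np.radians(abs(d)/2));p=np.zeros(2)
    for i in range(n):
        h=np.radians(h0+(i+.5)*d);v=c*np.array([np.cos(h),np.sin(h)]);p+=v
        print(np.round(v/400,4),round(d/45,4),np.round(p,2))
arc(93.4,38.5,12);print();arc(38.5,83.9,10)
E
```

```text
6.87 [496.23 -77.31 160.97] [-1.800e+02 -2.000e-02  9.325e+01] [ 0.07  0.53 -1.78] [ 0.02 -0.12 -0.03] 40.13
[-0.0001  0.006 ] -0.1017 [-0.05  2.39]
[0.0004 0.006 ] -0.1017 [0.1  4.78]
[0.0008 0.0059] -0.1017 [0.43 7.16]
[0.0013 0.0058] -0.1017 [0.96 9.49]
[0.0018 0.0057] -0.1017 [ 1.66 11.78]
[0.0022 0.0056] -0.1017 [ 2.55 14.01]
[0.0027 0.0054] -0.1017 [ 3.61 16.15]
[0.0031 0.0051] -0.1017 [ 4.84 18.21]
[0.0035 0.0049] -0.1017 [ 6.23 20.16]
[0.0039 0.0046] -0.1017 [ 7.78 21.99]
[0.0042 0.0043] -0.1017 [ 9.46 23.69]
[0.0045 0.0039] -0.1017 [11.27 25.26]

[0.0045 0.0039] 0.1009 [1.8  1.55]
[0.0042 0.0042] 0.1009 [3.47 3.24]
[0.0038 0.0045] 0.1009 [5.   5.06]
[0.0035 0.0048] 0.1009 [6.39 6.99]
[0.0031 0.0051] 0.1009 [7.61 9.03]
[0.0027 0.0053] 0.1009 [ 8.68 11.15]
[0.0022 0.0055] 0.1009 [ 9.57 13.36]
[0.0018 0.0057] 0.1009 [10.28 15.62]
[0.0013 0.0058] 0.1009 [10.81 17.94]
[0.0009 0.0059] 0.1009 [11.15 20.29]
```

arm_command(series=[0, 0.006, 0, 0, 0, -0.102, 0.0004, 0.006, 0, 0, 0, -0.102, 0.0009, 0.0059, 0, 0, 0, -0.102, 0.0014, 0.0058, 0, 0, 0, -0.102, 0.0018, 0.0057, 0, 0, 0, -0.102, 0.0022, 0.0055, 0, 0, 0, -0.102, 0, 0, 0, 0, 0, 0])

```text
time_s: 7.45
ee_pos: [499.2, -63.8, 161.0]
ee_rot: [180.0, -0.0, 65.6]
force: [0.0, 0.5, -1.9]
gripper_width: 40.4
```

```bash
python3 st.py
```

```text
7.45 [499.23 -63.84 160.99] [ 1.7998e+02 -1.0000e-02  6.5620e+01] [ 0.03  0.47 -1.87] [-0.04 -0.04 -0.01] 40.39
```

arm_command(series=[0.0025, 0.0054, 0, 0, 0, -0.102, 0.0029, 0.0051, 0, 0, 0, -0.102, 0.0034, 0.0049, 0, 0, 0, -0.102, 0.0038, 0.0046, 0, 0, 0, -0.102, 0.0041, 0.0043, 0, 0, 0, -0.102, 0.0044, 0.0039, 0, 0, 0, -0.1, 0, 0, 0, 0, 0, 0])

```text
time_s: 8.03
ee_pos: [507.8, -52.7, 161.0]
ee_rot: [180.0, -0.0, 38.3]
force: [0.3, -0.4, -1.7]
gripper_width: 40.0
```

```bash
python3 st.py;python3 - <<'E'
from workcell import env, grab_frame
import cv2
cv2.imwrite("pics/w4.png",grab_frame("wrist")["frame"][:,:,::-1])
E
python3 st.py
```

```text
8.03 [507.79 -52.73 160.98] [ 1.7998e+02 -1.0000e-02  3.8280e+01] [ 0.32 -0.41 -1.66] [ 0.04 -0.01  0.01] 40.05
8.08 [507.55 -52.86 160.94] [1.7999e+02 1.0000e-02 3.8420e+01] [ 0.13  0.4  -1.12] [-0.06  0.01  0.  ] 40.16
```

View pics/w4.png

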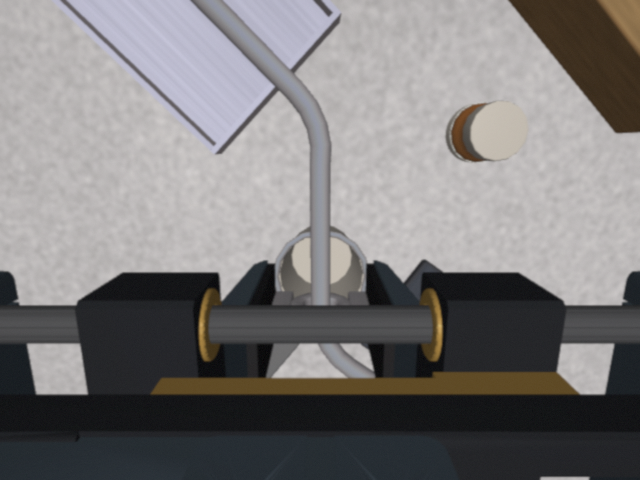

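arm_command(series=[0.0076, 0.0061, 0, 0, 0, 0, 0.0076, 0.0061, 0, 0, 0, 0, 0.0076, 0.0061, 0, 0, 0, 0, 0.0076, 0.0061, 0, 0, 0, 0, 0.0076, 0.0061, 0, 0, 0, 0, 0.0076, 0.0061, 0, 0, 0, 0, 0.0076, 0.0061, 0, 0, 0, 0, 0.0076, 0.0061, 0, 0, 0, 0, 0, 0, 0, 0, 0, 0])

```text
time_s: 8.83
ee_pos: [532.5, -32.8, 161.0]
ee_rot: [180.0, -0.0, 38.3]
force: [1.1, -0.4, -1.1]
gripper_width: 40.2
```

arm_command(series=[0.0076, 0.0061, 0, 0, 0, 0, 0.0076, 0.0061, 0, 0, 0, 0, 0.0076, 0.0061, 0, 0, 0, 0, 0.0076, 0.0061, 0, 0, 0, 0, 0.0076, 0.0061, 0, 0, 0, 0, 0.0076, 0.0061, 0, 0, 0, 0, 0.0076, 0.0061, 0, 0, 0, 0, 0.0076, 0.0061, 0, 0, 0, 0, 0.0076, 0.0061, 0, 0, 0, 0, 0, 0, 0, 0, 0, 0])

```text
time_s: 9.67
ee_pos: [559.9, -10.8, 161.0]
ee_rot: [180.0, -0.0, 38.2]
force: [0.2, -0.5, -1.9]
gripper_width: 39.9
```

```bash
python3 st.py;python3 - <<'E'
from workcell import env, grab_frame
import cv2
cv2.imwrite("pics/w5.png",grab_frame("wrist")["frame"][:,:,::-1])
E
python3 st.py
```

```text
9.67 [559.88 -10.85 160.96] [ 1.7998e+02 -3.0000e-02  3.8240e+01] [ 0.15 -0.53 -1.9 ] [ 0.03 -0.01  0.  ] 39.89
9.72 [559.44 -11.07 160.91] [180.     0.    38.25] [-0.63  0.45 -1.25] [-0.01 -0.02  0.02] 40.03
```

View pics/w5.png

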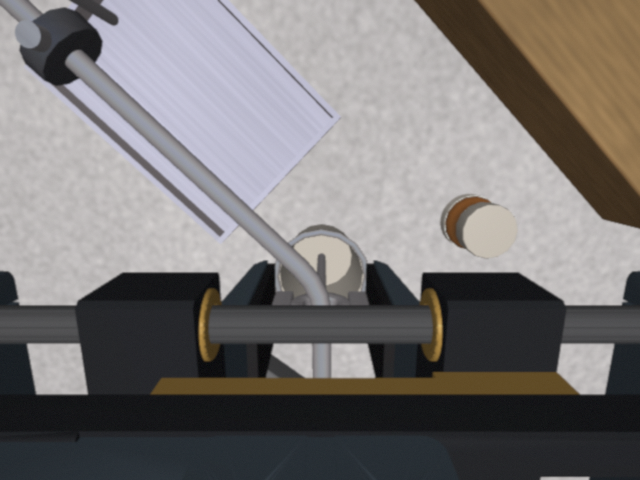

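arm_command(series=[0.0042, 0.0038, 0, 0, 0, 0.101, 0.004, 0.0041, 0, 0, 0, 0.101, 0.0037, 0.0044, 0, 0, 0, 0.101, 0.0034, 0.0046, 0, 0, 0, 0.101, 0.003, 0.0049, 0, 0, 0, 0.101, 0, 0, 0, 0, 0, 0])

```text
time_s: 10.22
ee_pos: [566.5, -2.4, 160.9]
ee_rot: [180.0, -0.0, 61.0]
force: [-0.1, 0.1, -1.8]
gripper_width: 40.2
```

```bash
python3 st.py
```

```text
10.22 [566.49  -2.44 160.95] [180.    -0.    61.03] [-0.12  0.11 -1.77] [ 0.   -0.08  0.  ] 40.23
```

arm_command(series=[0.0028, 0.0053, 0, 0, 0, 0.101, 0.0023, 0.0055, 0, 0, 0, 0.101, 0.0019, 0.0057, 0, 0, 0, 0.101, 0.0014, 0.0058, 0, 0, 0, 0.101, 0.001, 0.0059, 0, 0, 0, 0.101, 0, 0, 0, 0, 0, 0])

```text
time_s: 10.72
ee_pos: [570.1, 8.8, 160.9]
ee_rot: [-180.0, -0.0, 83.7]
force: [1.1, 0.6, -2.2]
gripper_width: 39.7
```

```bash
python3 st.py;python3 - <<'E'
from workcell import env, grab_frame
from h import *
s=env.state();g=wristcam(s,grab_frame("wrist"))
cv2.imwrite("pics/w6.png",g["frame"][:,:,::-1])
E
python3 st.py
```

```text
10.72 [570.09   8.82 160.95] [-179.99   -0.     83.65] [ 1.1   0.59 -2.18] [-0.04 -0.12  0.01] 39.75
10.77 [570.11   8.66 160.97] [-1.800e+02  1.000e-02  8.351e+01] [-0.55  0.67 -2.39] [-0.04 -0.11 -0.02] 40.16
```

View pics/w6.png

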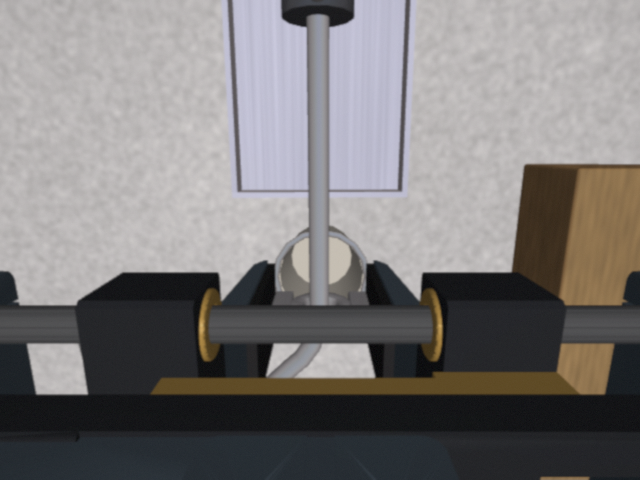

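arm_command(series=[0.0014, 0.0124, 0, 0, 0, 0, 0.0014, 0.0124, 0, 0, 0, 0, 0.0014, 0.0124, 0, 0, 0, 0, 0.0014, 0.0124, 0, 0, 0, 0, 0.0014, 0.0124, 0, 0, 0, 0, 0.0014, 0.0124, 0, 0, 0, 0, 0.0013, 0.0124, 0, 0, 0, 0, 0.0013, 0.0124, 0, 0, 0, 0, 0.0013, 0.0124, 0, 0, 0, 0, 0, 0, 0, 0, 0, 0])

```text
time_s: 11.6
ee_pos: [575.3, 54.4, 161.0]
ee_rot: [180.0, -0.0, 83.7]
force: [0.3, -0.6, -1.1]
gripper_width: 39.9
```

arm_command(series=[0.0013, 0.0124, 0, 0, 0, 0, 0.0013, 0.0124, 0, 0, 0, 0, 0.0013, 0.0124, 0, 0, 0, 0, 0.0013, 0.0124, 0, 0, 0, 0, 0.0013, 0.0124, 0, 0, 0, 0, 0.0013, 0.0124, 0, 0, 0, 0, 0.0013, 0.0124, 0, 0, 0, 0, 0.0013, 0.0124, 0, 0, 0, 0, 0, 0, 0, 0, 0, 0, 0, 0, 0, 0, 0, 0])

```text
time_s: 12.43
ee_pos: [579.3, 93.6, 160.9]
ee_rot: [-180.0, -0.0, 83.7]
force: [-0.9, -0.0, -3.2]
gripper_width: 40.2
```

```bash
python3 st.py;python3 - <<'E'
from workcell import env, grab_frame
from h import *
s=env.state();g=wristcam(s,grab_frame("wrist"))
cv2.imwrite("pics/w7.png",g["frame"][:,:,::-1])
E
python3 st.py
```

```text
12.43 [579.33  93.61 160.86] [-1.80e+02 -3.00e-02  8.37e+01] [-0.88 -0.01 -3.22] [ 0.08 -0.07  0.03] 40.21
12.48 [579.29  93.39 160.85] [-1.7999e+02 -2.0000e-02  8.3680e+01] [-0.01  1.   -2.86] [ 0.13 -0.13 -0.01] 39.83
```

View pics/w7.png

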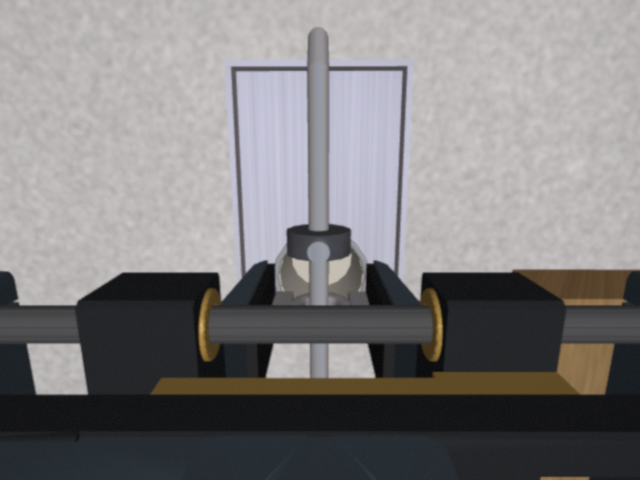

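arm_command(series=[0.0003, 0.0025, -0.0015, 0, 0, 0, 0.0003, 0.0025, 0, 0, 0, 0, 0.0003, 0.0025, 0, 0, 0, 0, 0.0003, 0.0025, 0, 0, 0, 0, 0.0003, 0.0025, 0, 0, 0, 0, 0.0003, 0.0025, 0, 0, 0, 0, 0.0003, 0.0025, 0, 0, 0, 0, 0.0003, 0.0025, 0, 0, 0, 0, 0.0003, 0.0025, 0, 0, 0, 0, 0.0003, 0.0025, 0, 0, 0, 0, 0, 0, 0, 0, 0, 0])

```text
time_s: 13.4
ee_pos: [580.5, 103.2, 160.3]
ee_rot: [180.0, -0.0, 83.7]
force: [-0.4, 0.1, -2.3]
gripper_width: 40.0
```

arm_command(series=[0.0002, 0.002, 0, 0, 0, 0, 0.0002, 0.002, 0, 0, 0, 0, 0, 0, 0, 0, 0, 0])

```text
time_s: 13.65
ee_pos: [580.7, 104.7, 160.4]
ee_rot: [180.0, -0.0, 83.7]
force: [0.0, 0.3, -2.5]
gripper_width: 40.1
```

arm_command(series=[0.0002, 0.002, 0, 0, 0, 0, 0, 0, 0, 0, 0, 0])

```text
time_s: 13.82
ee_pos: [580.8, 105.5, 160.3]
ee_rot: [180.0, -0.0, 83.7]
force: [0.0, 0.3, -2.6]
gripper_width: 39.7
```

arm_command(series=[0.0001, 0.001, 0, 0, 0, 0, 0.0001, 0.001, 0, 0, 0, 0, 0.0001, 0.001, 0, 0, 0, 0, 0, 0, 0, 0, 0, 0])

```text
time_s: 14.15
ee_pos: [580.9, 106.7, 160.4]
ee_rot: [180.0, -0.0, 83.7]
force: [0.0, -1.2, -1.7]
gripper_width: 39.8
```

arm_command(series=[0.0001, 0.001, 0, 0, 0, 0, 0.0001, 0.001, 0, 0, 0, 0, 0, 0, 0, 0, 0, 0])

```text
time_s: 14.4
ee_pos: [581.0, 107.5, 160.3]
ee_rot: [180.0, -0.0, 83.7]
force: [0.9, -0.7, -1.1]
gripper_width: 39.6
```

arm_command(series=[0.0001, 0.001, 0, 0, 0, 0, 0, 0, 0, 0, 0, 0])

```text
time_s: 14.57
ee_pos: [581.0, 107.9, 160.4]
ee_rot: [180.0, -0.0, 83.7]
force: [-0.7, 0.1, -1.7]
gripper_width: 39.9
```

```bash
python3 st.py;python3 - <<'E'
from workcell import env, grab_frame
from h import *
s=env.state();g=wristcam(s,grab_frame("wrist"))
cv2.imwrite("pics/w8.png",cv2.resize(g["frame"][220:320,240:400,::-1],None,fx=5,fy=5))
g=grab_frame("scene");cv2.imwrite("pics/s8.png",cv2.resize(g["frame"][150:250,290:410,::-1],None,fx=6,fy=6))
E
python3 st.py
```

```text
14.57 [581.01 107.85 160.37] [179.99  -0.    83.67] [-0.68  0.05 -1.69] [-0.07 -0.07  0.03] 39.86
14.67 [580.99 107.86 160.35] [180.    -0.    83.68] [ 0.63 -0.65 -3.67] [-0.06 -0.08  0.  ] 40.01
```

View pics/w8.png

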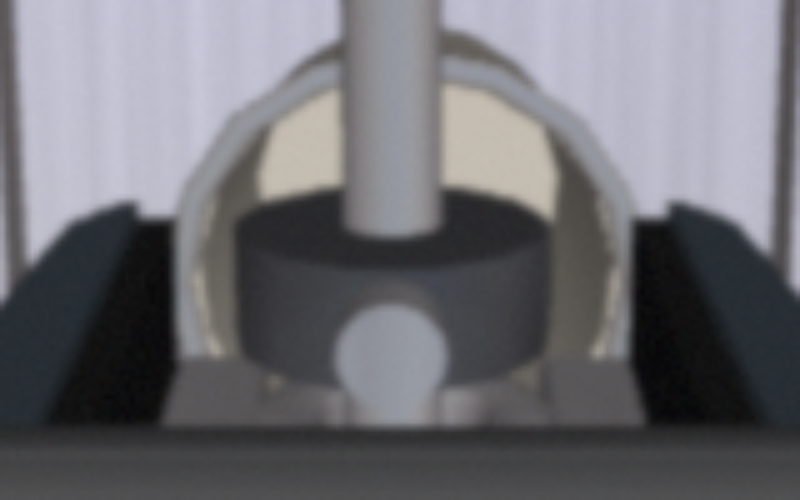

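View pics/s8.png

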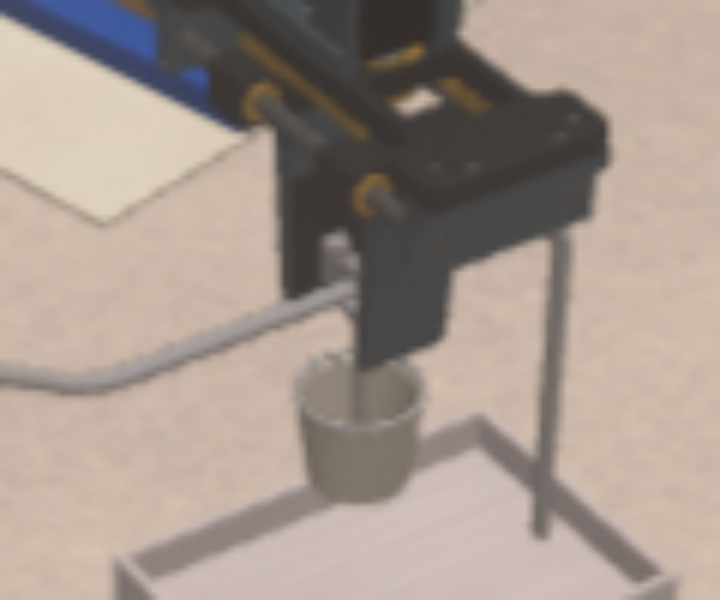

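arm_command(series=[0.0001, 0.001, 0, 0, 0, 0, 0, 0, 0, 0, 0, 0])

```text
time_s: 14.83
ee_pos: [581.0, 108.3, 160.3]
ee_rot: [180.0, 0.0, 83.7]
force: [-0.5, -0.2, -3.3]
gripper_width: 39.8
```

arm_command(series=[0.0001, 0.001, 0, 0, 0, 0, 0, 0, 0, 0, 0, 0])

```text
time_s: 15.0
ee_pos: [581.1, 108.6, 160.4]
ee_rot: [180.0, -0.0, 83.7]
force: [0.0, -0.9, -2.5]
gripper_width: 39.9
```

arm_command(series=[0.0001, 0.001, 0, 0, 0, 0, 0, 0, 0, 0, 0, 0])

```text
time_s: 15.17
ee_pos: [581.1, 109.1, 160.4]
ee_rot: [180.0, -0.0, 83.7]
force: [0.1, 0.3, -1.5]
gripper_width: 39.7
```

arm_command(series=[0.0001, 0.001, 0, 0, 0, 0, 0, 0, 0, 0, 0, 0])

```text
time_s: 15.33
ee_pos: [581.2, 109.5, 160.4]
ee_rot: [180.0, -0.0, 83.7]
force: [-0.7, -0.4, -4.0]
gripper_width: 39.8
```

arm_command(series=[0.0001, 0.001, 0, 0, 0, 0, 0, 0, 0, 0, 0, 0])

```text
time_s: 15.5
ee_pos: [581.2, 109.8, 160.4]
ee_rot: [180.0, -0.0, 83.7]
force: [0.3, -0.1, -2.2]
gripper_width: 40.1
```

arm_command(series=[0.0001, 0.001, 0, 0, 0, 0, 0, 0, 0, 0, 0, 0])

```text
time_s: 15.67
ee_pos: [581.2, 110.3, 160.3]
ee_rot: [180.0, -0.0, 83.7]
force: [0.3, -0.5, -2.6]
gripper_width: 39.7
```

arm_command(series=[0.0001, 0.001, 0, 0, 0, 0, 0, 0, 0, 0, 0, 0])

```text
time_s: 15.83
ee_pos: [581.3, 110.7, 160.4]
ee_rot: [180.0, -0.0, 83.7]
force: [-0.5, 0.2, -2.4]
gripper_width: 39.6
```

arm_command(series=[0.0001, 0.001, 0, 0, 0, 0, 0, 0, 0, 0, 0, 0])

```text
time_s: 16.0
ee_pos: [581.3, 111.1, 160.4]
ee_rot: [180.0, 0.0, 83.7]
force: [-0.5, -0.6, -1.8]
gripper_width: 40.1
```

```bash
python3 - <<'E'
from workcell import env, grab_frame
from h import *
F=[]
for i in range(6):
    s=env.state();F.append(s["force"]);g=grab_frame("wrist")
print(np.round(F,1),np.mean(F,0),s["ee_pos"])
cv2.imwrite("pics/w9.png",cv2.resize(g["frame"][220:320,240:400,::-1],None,fx=5,fy=5))
E
```

```text
[[-0.5 -0.6 -1.8]
 [ 1.1 -0.6 -2.4]
 [-0.6  0.2 -1.7]
 [ 1.1 -0.3 -2.8]
 [ 0.1 -1.  -2.2]
 [ 0.6 -0.2 -2.9]] [ 0.29779562 -0.43023583 -2.31567379] [581.33791112 111.05993595 160.35868089]
```

View pics/w9.png

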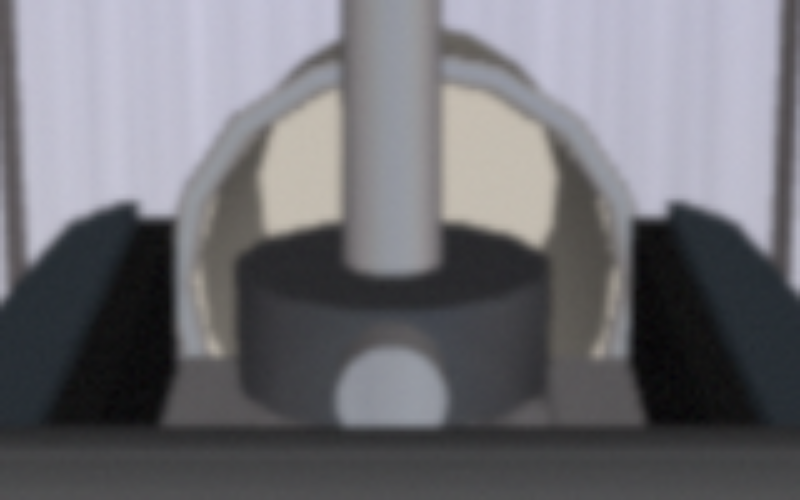

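arm_command(series=[0.0001, 0.001, 0, 0, 0, 0, 0, 0, 0, 0, 0, 0])

```text
time_s: 16.47
ee_pos: [581.4, 111.4, 160.4]
ee_rot: [180.0, 0.0, 83.7]
force: [0.6, 0.3, -2.1]
gripper_width: 39.8
```

arm_command(series=[0.0001, 0.001, 0, 0, 0, 0, 0, 0, 0, 0, 0, 0])

```text
time_s: 16.63
ee_pos: [581.4, 111.9, 160.4]
ee_rot: [180.0, 0.0, 83.7]
force: [0.5, -0.1, -2.0]
gripper_width: 39.9
```

arm_command(series=[0.0001, 0.001, 0, 0, 0, 0, 0, 0, 0, 0, 0, 0])

```text
time_s: 16.8
ee_pos: [581.4, 112.3, 160.4]
ee_rot: [180.0, 0.0, 83.7]
force: [-0.4, -0.5, -1.6]
gripper_width: 40.2
```

arm_command(series=[0.0001, 0.001, 0, 0, 0, 0, 0, 0, 0, 0, 0, 0])

```text
time_s: 16.97
ee_pos: [581.5, 112.7, 160.4]
ee_rot: [180.0, -0.0, 83.7]
force: [1.1, -0.9, -3.2]
gripper_width: 39.9
```

arm_command(series=[0.0001, 0.001, 0, 0, 0, 0, 0, 0, 0, 0, 0, 0])

```text
time_s: 17.13
ee_pos: [581.6, 113.1, 160.4]
ee_rot: [180.0, -0.0, 83.7]
force: [0.3, -1.0, -2.7]
gripper_width: 40.3
```

```bash
python3 - <<'E'
from workcell import env, grab_frame
from h import *
F=[]
for i in range(4):
    s=env.state();F.append(s["force"]);g=grab_frame("wrist")
print(np.round(F,1),np.mean(F,0),s["ee_pos"])
cv2.imwrite("pics/w10.png",cv2.resize(g["frame"][220:320,240:400,::-1],None,fx=5,fy=5))
E
```

```text
[[ 0.3 -1.  -2.7]
 [-0.7  0.3 -2.5]
 [-0.2 -1.3 -2.7]
 [-0.7  0.3 -2.5]] [-0.32783114 -0.39899722 -2.58604925] [581.51711097 113.05361427 160.36510398]
```

View pics/w10.png

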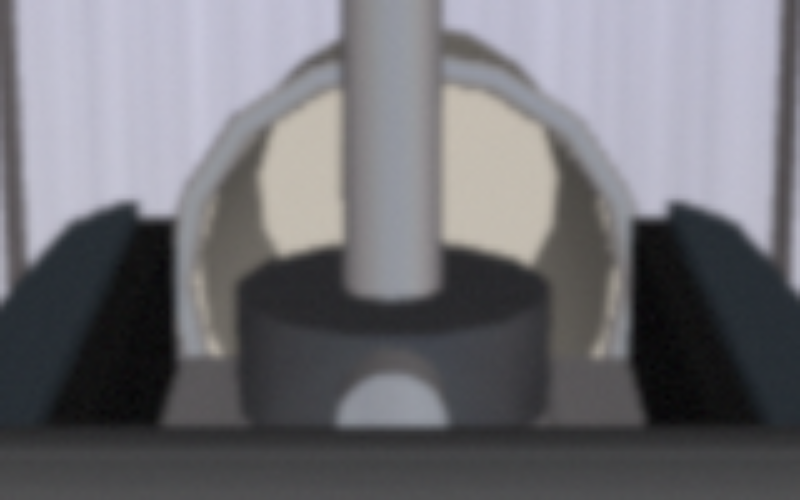

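```bash
python3 - <<'E'
from workcell import env, grab_frame
from h import *
s=env.state();g=wristcam(s,grab_frame("wrist"));print(s["ee_pos"])
for nm,v,z in [("collar far top",286.3,178),("cheek front top",291.6,178),("cheek front top",291.6,176),("rod/collar far",279.8,169)]:
    print(nm,ray(g,318.5,v,z))
for n in ["top","scene"]:
    g=grab_frame(n)
    for X in ([582,113,165],):
        u,v=proj(g,X).astype(int);print(u,v)
        cv2.imwrite(f"pics/{n}10.png",cv2.resize(g["frame"][v-40:v+40,u-50:u+50,::-1],None,fx=8,fy=7))
E
```

```text
[581.54231016 113.04811731 160.37792446]
collar far top [583.54782647 129.74664628 178.        ]
cheek front top [583.31693942 127.67996451 178.        ]
cheek front top [583.22874327 126.95056054 176.        ]
rod/collar far [583.4646619  129.27243527 169.        ]
277 241
351 196
```

View pics/scene10.png

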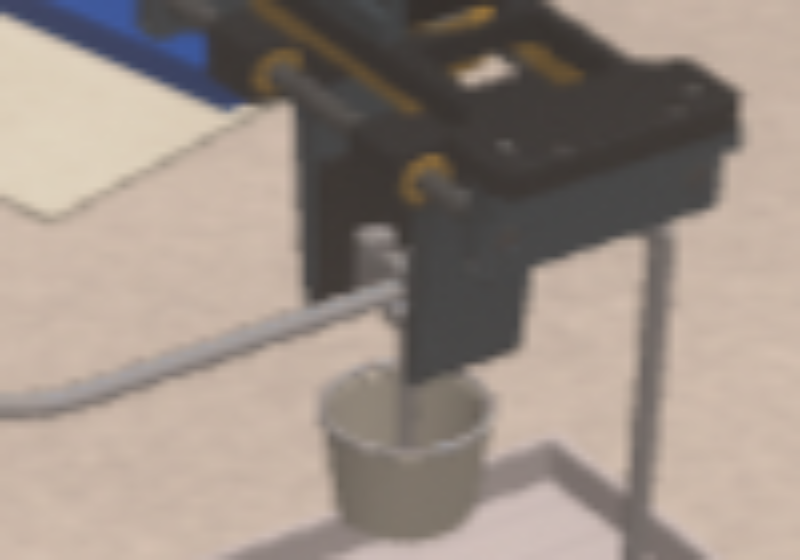

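View pics/top10.png

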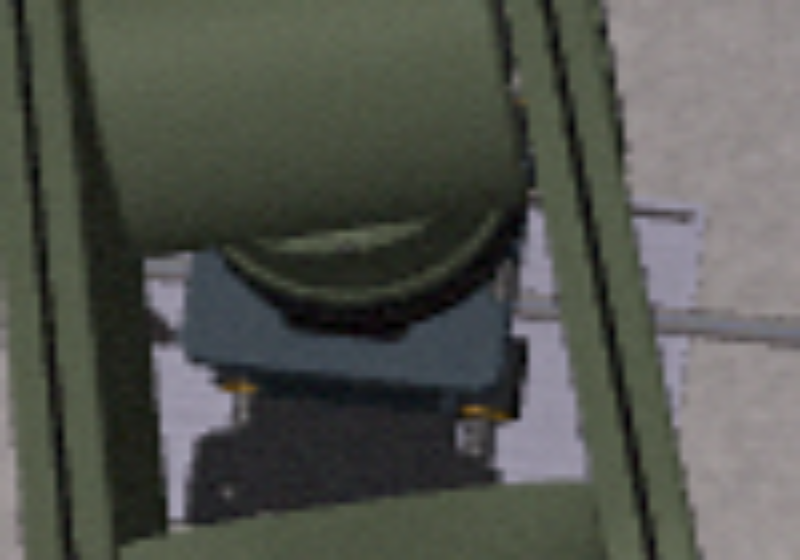

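arm_command(series=[0.0001, 0.001, 0, 0, 0, 0, 0, 0, 0, 0, 0, 0])

```text
time_s: 17.65
ee_pos: [581.6, 113.4, 160.4]
ee_rot: [180.0, 0.0, 83.7]
force: [-0.8, -0.8, -2.5]
gripper_width: 39.8
```

arm_command(series=[0.0001, 0.001, 0, 0, 0, 0, 0, 0, 0, 0, 0, 0])

```text
time_s: 17.82
ee_pos: [581.6, 113.8, 160.4]
ee_rot: [180.0, 0.0, 83.7]
force: [0.4, -0.9, -2.7]
gripper_width: 40.4
```

arm_command(series=[0.0001, 0.001, 0, 0, 0, 0, 0, 0, 0, 0, 0, 0])

```text
time_s: 17.98
ee_pos: [581.6, 113.9, 160.4]
ee_rot: [-180.0, 0.0, 83.7]
force: [-0.5, -2.0, -2.4]
gripper_width: 39.9
```

```bash
cat >avg.py <<'E'
from workcell import env, grab_frame
from h import *
F=[]
for i in range(6):
    s=env.state();F.append(np.r_[s["force"],s["torque"],s["ee_pos"]]);g=grab_frame("wrist")
print(np.round(F,2)[:,1],np.round(np.mean(F,0),2))
E
python3 avg.py
```

```text
[-2.04 -1.94 -1.52 -2.18 -1.87 -2.76] [-2.8000e-01 -2.0500e+00 -2.1700e+00 -4.4000e-01 -4.0000e-02  1.0000e-02
  5.8158e+02  1.1391e+02  1.6035e+02]
```

arm_command(series=[0.0001, 0.0008, 0, 0, 0, 0, 0, 0, 0, 0, 0, 0])

```text
time_s: 18.45
ee_pos: [581.6, 114.0, 160.3]
ee_rot: [-180.0, 0.1, 83.7]
force: [-0.1, -4.3, -2.0]
gripper_width: 39.8
```

```bash
python3 avg.py
```

```text
[-4.28 -3.88 -4.69 -4.7  -5.1  -5.75] [-7.3000e-01 -4.7300e+00 -2.0300e+00 -9.0000e-01  7.0000e-02  1.0000e-02
  5.8154e+02  1.1405e+02  1.6032e+02]
```

arm_command(series=[-0.0001, -0.0012, 0, 0, 0, 0, 0, 0, -0.001, 0, 0, 0, 0, 0, -0.001, 0, 0, 0, 0, 0, -0.001, 0, 0, 0, 0, 0, -0.001, 0, 0, 0, 0, 0, 0, 0, 0, 0])

```text
time_s: 19.25
ee_pos: [581.7, 113.9, 159.2]
ee_rot: [180.0, 0.0, 83.7]
force: [-1.1, -5.1, 0.2]
gripper_width: 39.9
```

```bash
python3 avg.py
```

```text
[-5.1  -5.02 -5.59 -5.65 -4.84 -4.71] [-1.4100e+00 -5.1500e+00  9.7000e-01 -9.2000e-01  2.4000e-01 -1.0000e-02
  5.8167e+02  1.1393e+02  1.5922e+02]
```

arm_command(series=[-0.0001, -0.0012, 0, 0, 0, 0, 0, 0, 0, 0, 0, 0])

```text
time_s: 19.72
ee_pos: [581.8, 113.9, 159.2]
ee_rot: [180.0, -0.0, 83.7]
force: [-1.5, -4.6, 0.9]
gripper_width: 40.0
```

```bash
python3 avg.py
```

```text
[-4.6  -3.1  -3.48 -3.5  -3.32 -2.74] [-1.3800e+00 -3.4600e+00  8.5000e-01 -5.9000e-01  1.3000e-01  1.0000e-02
  5.8179e+02  1.1384e+02  1.5903e+02]
```

arm_command(series=[-0.0001, -0.0008, 0, 0, 0, 0, 0, 0, 0, 0, 0, 0])

```text
time_s: 20.18
ee_pos: [581.8, 113.7, 158.7]
ee_rot: [180.0, -0.1, 83.7]
force: [0.8, -0.6, -2.5]
gripper_width: 40.0
```

```bash
python3 avg.py
```

```text
[-0.62 -1.2  -0.11  0.29  0.1  -0.63] [ 5.0000e-02 -3.6000e-01 -1.7500e+00 -1.3000e-01 -1.2000e-01  1.0000e-02
  5.8178e+02  1.1373e+02  1.5862e+02]
```

arm_command(series=[0, 0, -0.0012, 0, 0, 0, 0, 0, 0, 0, 0, 0])

```text
time_s: 20.65
ee_pos: [581.5, 113.5, 158.1]
ee_rot: [-180.0, -0.0, 83.7]
force: [-0.4, 0.2, -2.1]
gripper_width: 40.1
```

```bash
python3 avg.py
```

```text
[ 0.24  0.02 -0.3  -0.5  -0.02  0.31] [-1.7000e-01 -4.0000e-02 -1.5500e+00 -1.0000e-02 -1.0000e-01 -2.0000e-02
  5.8152e+02  1.1337e+02  1.5821e+02]
```

arm_command(series=[0, 0, 0, 0, 0, 0, 0, 0, 0, 0, 0, 0, 0, 0, 0, 0, 0, 0, 0, 0, 0, 0, 0, 0, 0, 0, 0, 0, 0, 0, 0, 0, 0, 0, 0, 0, 0, 0, 0, 0, 0, 0], hand=0.65)

```text
time_s: 21.53
ee_pos: [581.6, 113.3, 158.3]
ee_rot: [180.0, -0.0, 83.7]
force: [-0.8, -0.3, 0.4]
gripper_width: 59.2
```

```bash
python3 avg.py;python3 - <<'E'
from workcell import env, grab_frame
from h import *
g=grab_frame("wrist")
cv2.imwrite("pics/w11.png",cv2.resize(g["frame"][200:340,200:440,::-1],None,fx=3,fy=3))
E
```

```text
[-0.34  0.26  0.56 -0.36 -0.59  0.76] [ 5.0000e-02  5.0000e-02  2.1000e-01 -1.0000e-02 -8.0000e-02 -0.0000e+00
  5.8158e+02  1.1325e+02  1.5831e+02]
```

View pics/w11.png

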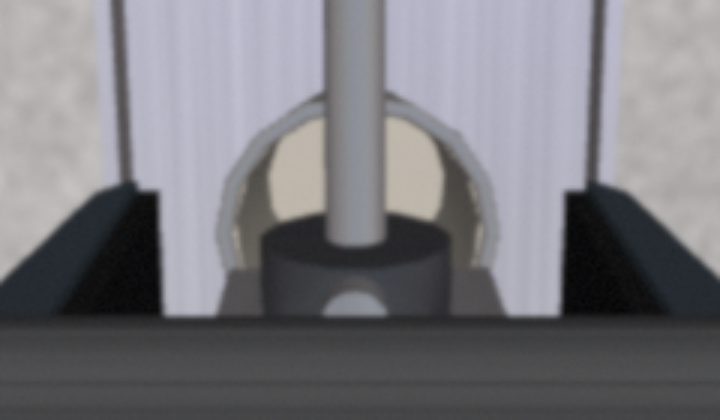

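arm_command(series=[0, 0, 0.01, 0, 0, 0, 0, 0, 0.02, 0, 0, 0, 0, 0, 0.03, 0, 0, 0, 0, 0, 0.03, 0, 0, 0, 0, 0, 0.03, 0, 0, 0, 0, 0, 0.03, 0, 0, 0, 0, 0, 0.03, 0, 0, 0, 0, 0, 0.03, 0, 0, 0, 0, 0, 0.03, 0, 0, 0, 0, 0, 0.03, 0, 0, 0, 0, 0, 0.03, 0, 0, 0, 0, 0, 0.03, 0, 0, 0, 0, 0, 0, 0, 0, 0, 0, 0, 0, 0, 0, 0])

```text
time_s: 23.05
ee_pos: [581.8, 113.3, 291.3]
ee_rot: [179.9, -0.0, 83.7]
force: [-0.1, -0.1, -0.1]
gripper_width: 59.4
```

```bash
python3 - <<'E'
from workcell import env, grab_frame
from h import *
s=env.state();print(s["time_s"],s["ee_pos"])
g=wristcam(s,grab_frame("wrist"))
cv2.imwrite("pics/w12.png",cv2.resize(g["frame"][140:300,200:440,::-1],None,fx=3,fy=3))
f=grab_frame("scene")["frame"];cv2.imwrite("pics/s12.png",f[:,:,::-1])
cv2.imwrite("pics/s12z.png",cv2.resize(f[165:285,290:420,::-1],None,fx=5,fy=5))
E
```

```text
23.05 [581.82794736 113.30548197 291.29860734]
```

View pics/w12.png

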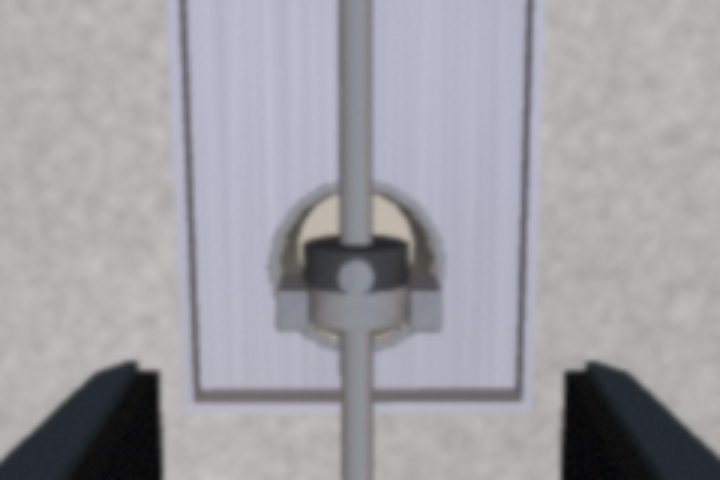

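View pics/s12z.png

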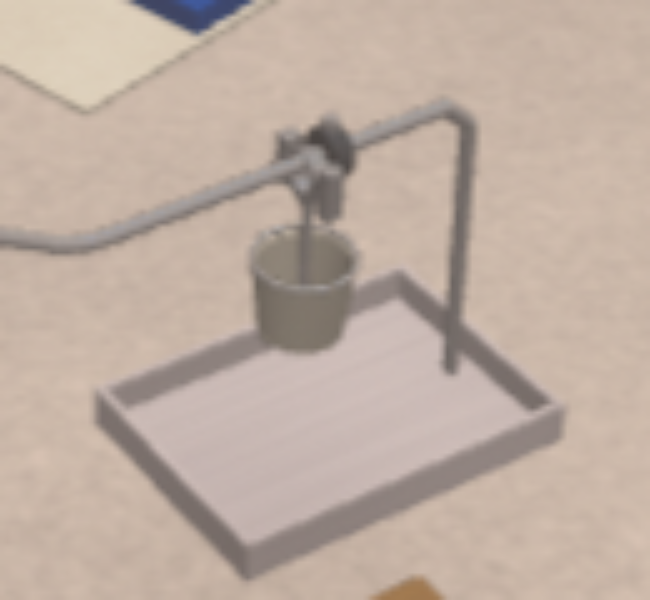

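View pics/s12.png

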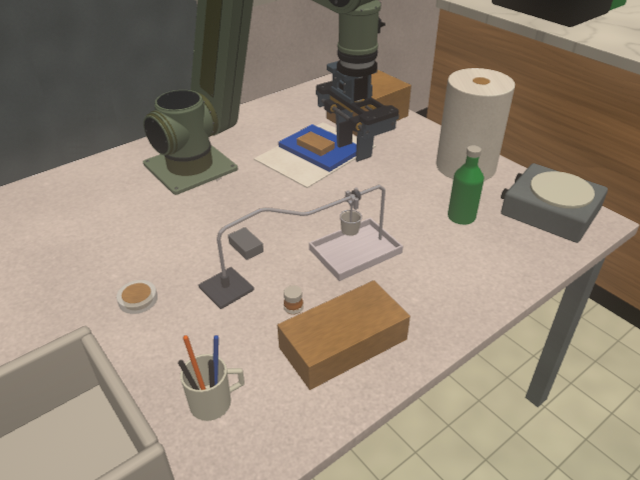

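The wrist view shows the eye flush against the collar at crop (358,300). The basket hangs upright, and the other things look unmoved. I'm handing the job in.

```bash
python3 -c "
from workcell import env
print(env.job_done())"
```

```text
the job is handed in; nothing more can be done
None
```

I slid the eye along the rod and round both bends, pressed it lightly against the stop, and let it go hanging there. I handed the job in at about 23 s of the 72 s allowed.

- **Path:** I measured the rod from one wrist-camera view. On the first straight and round the bends, the side load I read between moves was within sensor noise, about 1 N. I could only read force at the end of each move, so short peaks in between went unmeasured.
- **Pressing:** The readings against the stop were about 2 to 5 N for over a second. The highest single one was 5.75 N, against the 15 N limit.
- **Release:** I eased the side force off to about zero and lowered the eye to hang on the rod before opening the fingers. It should hang within about 0.5 mm of the stop.
- **Last checks:** In the last pictures the eye sits flush with the collar, the basket is upright, and the gripper is well clear and reading no force. The other things look where they were in the scene picture; I checked them by eye and did not measure them.
- **Disagreement:** My first picture estimate put contact at y = 108.6 to 111.2 mm. The stop was felt at about 114 mm, and a second picture estimate (114.5 mm) agreed with that, so I relied on the felt position.

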